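# Stamp an egg on the sprung egg stand

### The arm

A 6-joint arm with a two-finger parallel gripper is mounted at the origin on the work surface. World frame = base frame: x ahead of the robot, y to its left, z up, the work surface at z = 0. Lengths are in mm, angles in rad, forces in N, time in s.
With the tool pointing down it reaches from about 350 to 975 mm from the base axis. Payload 7.1 kg.
Tool frame: the origin (TCP) lies on the front face of the gripper's body, between the roots of the fingers; the fingertips stand 80 mm ahead of it and the grasp point (between the pads) lies 61 mm ahead of it (env.tips_ahead is the distance from the TCP to the fingertips, in mm); z points along the fingers, y is the direction in which the jaws open and shut (so a half turn about z gives the same grasp; the last joint's range is limited). The gripper opens to 88 mm and grips with 3 to 60 N. Pads are 20 mm wide; open, the fingers measure 115 mm over their backs; the gripper's body (75 mm by 178 mm) begins 61 mm behind the grasp point.
Start: joints at [-1.177, 0.423, 1.63, -0, 1.089, -0.019], TCP at [250.75, -572.477, 302.675] pointing down, gripper open.
Joint ranges: [-3, 3], [-0.9, 2.11], [0.09, 2.58], [-1.31, 4.45], [0.11, 2.69], [-2.54, 2.54]. Speed limits (rad/s): [2.39, 2.39, 3.01, 3.14, 3.14, 3.14].

### API

Orientations are given as a unit quaternion [x, y, z, w].
In Python, from station import env, set_gripper, viewer, workorder gives the robot as it stands. Calls block until the motion is done:
- env.reach(position, orientation): joint-space move of the TCP to a pose.
- env.move_l(position, rot=None, rate=150, f_stop=None): straight line of the TCP; rot=None keeps the orientation; rate is the mean speed in mm/s. With f_stop (N) it stops when the force on the tool has changed by that much, and returns True; else False.
- env.move_joints(angles): joint-space move.
- set_gripper(opening): finger opening in mm; the grip force is fixed at half the most; returns when the fingers have stopped.
- env.hold(seconds).
- env.ik(position, orientation): joint angles nearest the present ones, or None.
- env.read_state(): the state.
- viewer.camera(name): name is "scene" or "top"; returns the picture (420x560x3 uint8, blue, green, red); there is no depth.
- viewer.camera_params(name): a dict with "fx", "fy", "cx", "cy" (pixels), "dist" ([k1, k2, p1, p2, k3] as OpenCV has them; the pictures are not rectified), "pose" (4x4, takes a point from camera to world coordinates). Camera axes: x right, y up, looking along -z (the intrinsics and any distortion apply to the point x, -y, -z); pixel columns grow to the right and rows downward; lengths in mm; the calibration is good to about 2 mm. A picture is of the moment at which its call begins. camera_params takes no time and is no camera call.
A pose or a line that the arm cannot do raises env.IKError and nothing moves.
- workorder.sign_off(): hands the job in, once; it reports no verdict.
The state is a dict: "time_s": time; "qpos": joint angles; "dq": joint speeds; "tau": joint torques, N m; "tool_pos": TCP position; "orientation": TCP orientation; "force": force on the tool from outside, world axes, zero at the start; "wrist_torque": the same for the moment, N m; "width": finger opening in mm.
Only numpy, scipy, OpenCV 4.12 (cv2) and the standard library are available. Lean on these libraries where they do the work, as an engineer would, in place of code of your own. Each camera call takes 0.05 s, during which the arm holds its last target.

### The job

Slide the stamp plate flat into the slot of the wooden stand, fully home against its stop. Then take the egg by its stem out of the egg cup and press it, upright, down into the blue spring ring until its end sits firmly on the stamp pad under the ring; finish while still holding it pressed down there. Leave the two dye jars and the candle glass where they are.

Things in the scene. Friction and masses are not known exactly. Their poses are not given: they have to be found in the camera images.
- stand: Fixed wooden slide channel on the table under a blue spring ring. Origin: on the table, on the ring's axis; z up, x = the way the plate slides in; mouth at -x. Slot 43 wide (y), 9 high, the table its floor; rails and lips (lips z 9-13, 31 apart) run x -40 to 35; stop at x = 26.5. Outside, 72 wide. Steel guide posts at y = +-33 reach z = 57; the rest is below 34 (all mm).
- slot_mouth (a point): Mouth of the stand's slot, on its centre line at table height, 60 mm before the stand's origin (x = -60 mm in the stand's frame). Guides here are about 55 mm apart and narrow to the 43 mm slot at x = -40 mm; ramps lead under the lips. Axes as the stand's.
- spring_ring (a joint): How far the blue ring is pressed down: 0 up at rest, end of travel 0.015 m. Springs push it up with about 2.7 N at 0, and 0.45 N more per mm (about 8 N at 11 mm). Let go, it springs back up. The egg's end meets the pad of a plate that is home at about 0.009 m.
- ring_top (a point): Centre of the blue ring's top face (34 mm above the table when up). Ring: 48 mm outer, 32 mm inner diameter, 6 mm thick, with an ear round each guide post (ears reach y = +-41 mm). It moves straight down with the joint.
- stamp_plate: Loose steel plate 120 x 40 x 6 mm, 0.12 kg, flat on the table. Origin: underside, below the stamp pad's centre; z up, x to the front edge (x = 25 mm), which enters the slot first; rear edge x = -95 mm. Red upright grip centred at x = -80 mm: 30 mm in x, 12 mm in y, z 6 to 52 mm. Home: origin and axes meet the stand's (1.5 mm beyond in x at the stop); the grip stays outside.
- stamp_pad (a point): Centre of the top of the plate's round stamp pad (black rubber on a cushion over a wooden foot), 20 mm diameter, 18 mm above the plate's underside, straight above the plate's origin. The cushion gives up to 4 mm when pressed: 1.5 N at once, then 1.5 N more per mm; with the ring, about 12 N in all at 2 mm.
- plate_grip (a point): Centre of the top of the plate's red grip, 52 mm above the plate's underside.
- egg: Loose white egg, big end down, on a light wooden stem, 0.09 kg, in the egg cup. Origin: lowest point of the egg; z up along the stem. Egg 45 mm in diameter (widest at z = 22.5 mm), stem 22 mm in diameter from z = 54 to 110 mm. On the ring at rest its origin is about 27 mm above the table, on the pad of a plate that is home 18 mm.
- egg_stem_top (a point): Centre of the top end of the egg's stem, 110 mm above the egg's lowest point.
- egg_cup: Loose dark brown egg cup, 44 mm diameter (52 mm at the foot), 36 mm high, 0.16 kg, open at the top, inner diameter 36 mm. Origin: centre of its underside. The egg's lowest point rests about 27 mm above it.
- jar_orange: Closed dye jar with orange content, 67 mm diameter, 95 mm high. Origin: centre of its underside. Leave alone.
- jar_dark: Closed dye jar with dark content, 67 mm diameter, 95 mm high. Origin: centre of its underside. Leave alone.
- candle: Low closed glass of white candle wax with a short wick, 70 mm diameter, 30 mm high. Origin: centre of its underside. Leave alone.

How it is judged (in metres and radians):
On the way:
1. the stamp plate is fully home in the slot, with the ring not yet pressed (x of stamp_plate in the frame of stand between -0.004 and 0.006 m and y of stamp_plate in the frame of stand between -0.004 and 0.004 m and z of stamp_plate in the frame of stand below 0.003 m and angle between the x axis of stamp_plate and the x axis of stand, either way round below 0.1 rad and angle between stamp_plate's own z axis and vertical below 0.06 rad and value of joint spring_ring below 0.003 m), for 0.2 s.
At the end, for the whole second after the job is handed in: Fingers hold the egg down: ring pressed over 7 mm, over 1 N on the stamp pad and on the ring, within 6 mm of the ring axis, within 0.2 rad of upright, at rest; plate still home (4 mm along and across, 0.1 rad, flat), not touched by the fingers (x of stamp_plate in the frame of stand between -0.004 and 0.006 m and y of stamp_plate in the frame of stand between -0.004 and 0.004 m and z of stamp_plate in the frame of stand below 0.003 m and angle between the x axis of stamp_plate and the x axis of stand, either way round below 0.1 rad and angle between stamp_plate's own z axis and vertical below 0.06 rad and value of joint spring_ring above 0.007 m and contact force between egg and stamp_plate above 1 N and contact force between egg and spring_ring above 1 N and contact force between the fingers and egg above 1 N and horizontal distance between egg and stand below 0.006 m and angle between egg's own z axis and vertical below 0.2 rad and linear speed of egg below 0.02 m/s and contact force between the fingers and stamp_plate below 0.5 N); the arm keeps its last pose, push and grip.
It fails at once if the orange jar is moved more than 25 mm or tipped (distance of jar_orange from where it was at the start of the episode above 0.025 m or angle between jar_orange's own z axis and vertical above 0.4 rad).
It fails at once if the dark jar is moved more than 25 mm or tipped (distance of jar_dark from where it was at the start of the episode above 0.025 m or angle between jar_dark's own z axis and vertical above 0.4 rad).
It fails at once if the candle glass is moved more than 25 mm or tipped (distance of candle from where it was at the start of the episode above 0.025 m or angle between candle's own z axis and vertical above 0.4 rad).
It also fails if it takes over 64 s, if anything falls off the work surface, if the arm or the gripper's body presses on something with over 40 N, if the wrist force passes 120 N, or if a joint passes its speed limit or range.

## Working session

There is one attempt and no reset: what is moved stays moved. The work goes in short steps, each a Python script; the robot and the scene stay as the last script left them, time stands still between calls to the robot, and variables do not carry over. Pictures are saved under pics/ and viewed, and the job is handed in when it is done.

```bash
ls; mkdir -p pics; python3 - <<'E'
from station import env, set_gripper, viewer, workorder
import cv2
for n in("scene","top"):
    cv2.imwrite(f"pics/{n}0.png",viewer.camera(n)); print(n,viewer.camera_params(n))
s=env.read_state();print(s["time_s"],s["orientation"],s["force"],s["width"])
E
```

```text
pics
scene {'fx': 497.2523149358252, 'fy': 497.2523149358252, 'cx': 274.6589892196421, 'cy': 214.17571575532648, 'dist': array([-0.01955903,  0.        ,  0.        ,  0.        ,  0.        ]), 'pose': array([[-3.04501515e-01, -7.34343285e-01,  6.06645504e-01,
         1.37819509e+03],
       [ 9.52449258e-01, -2.42042692e-01,  1.85083077e-01,
         2.41837385e+02],
       [ 1.09195960e-02,  6.34157138e-01,  7.73127083e-01,
         1.06760993e+03],
       [ 0.00000000e+00,  0.00000000e+00,  0.00000000e+00,
         1.00000000e+00]])}
top {'fx': 462.46712564412263, 'fy': 462.46712564412263, 'cx': 280.3298856943384, 'cy': 212.06247605414808, 'dist': array([-0.05459253,  0.        ,  0.        ,  0.        ,  0.        ]), 'pose': array([[-2.09888365e-02,  9.79920233e-01, -1.98282134e-01,
         3.65456458e+02],
       [-9.99635905e-01, -2.39326286e-02, -1.24613976e-02,
         5.65598413e+00],
       [-1.69565883e-02,  1.97948390e-01,  9.80065768e-01,
         1.18144277e+03],
       [ 0.00000000e+00,  0.00000000e+00,  0.00000000e+00,
         1.00000000e+00]])}
0.1 [ 9.78771792e-01  2.04951946e-01 -1.36349551e-04 -6.78175088e-04] [ 0.06619057 -0.11530453  0.06150448] 87.8253886775883
```

View pics/scene0.png

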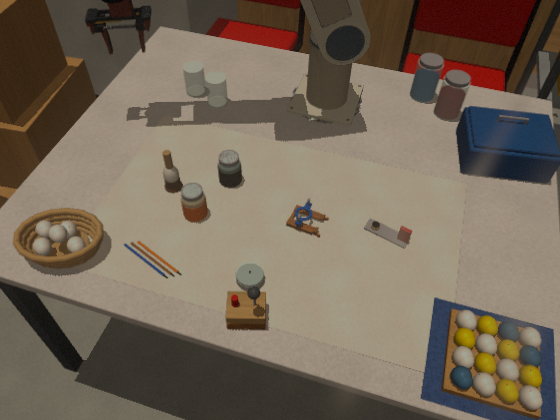

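View pics/top0.png

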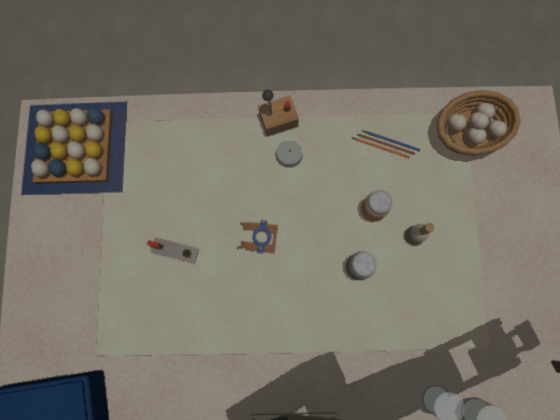

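The top view shows the stand near (262,237), the plate near (175,250) with its red grip at (154,245), the egg and cup near (421,234), the jars at (378,205) and (362,265), and the candle at (290,152). I'll zoom in on the parts I need to measure.

```bash
python3 - <<'E'
import cv2,numpy as np
t=cv2.imread("pics/top0.png");s=cv2.imread("pics/scene0.png")
def crop(im,x,y,w,h,f):return cv2.resize(im[y:y+h,x:x+w],None,fx=f,fy=f,interpolation=cv2.INTER_CUBIC)
cv2.imwrite("pics/c1.png",crop(t,140,210,150,65,5))
cv2.imwrite("pics/c2.png",crop(s,280,195,140,60,5))
cv2.imwrite("pics/c3.png",np.hstack([crop(t,395,205,60,60,6),crop(s,145,140,60,60,6)]))
E
```

```text
(no output)
```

View pics/c1.png

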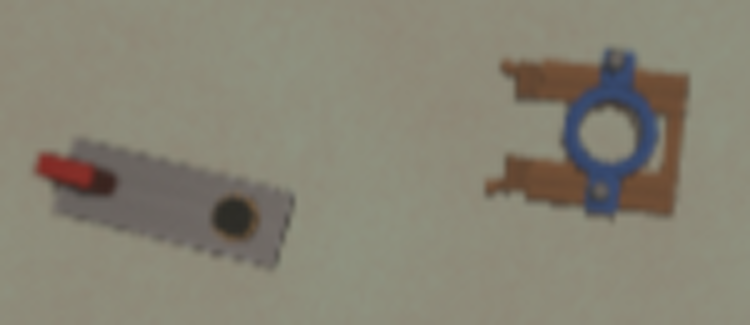

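View pics/c2.png

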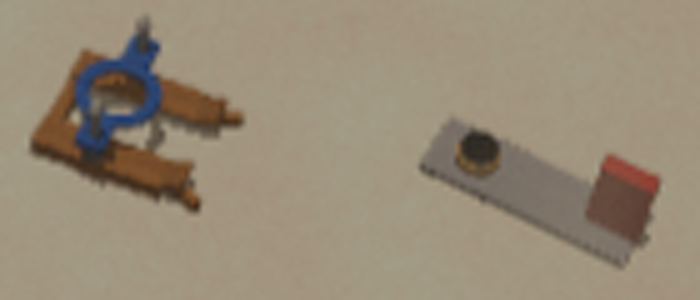

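View pics/c3.png

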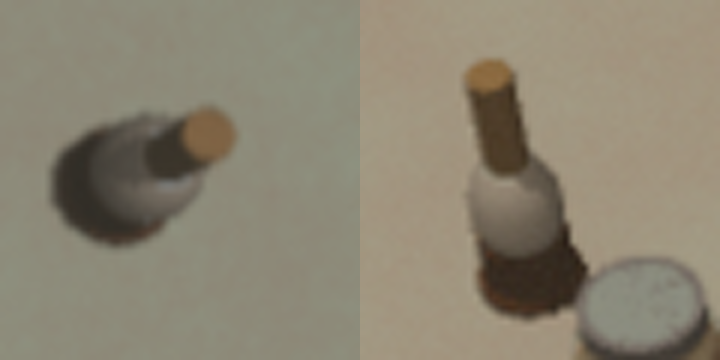

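```bash
cat >h.py <<'E'
import cv2,numpy as np
from scipy.spatial.transform import Rotation as R
def par(viewer,n):
    return viewer.camera_params(n)
def ray(p,px):
    K=np.array([[p["fx"],0,p["cx"]],[0,p["fy"],p["cy"]],[0,0,1]])
    u=cv2.undistortPoints(np.asarray(px,float).reshape(-1,1,2),K,p["dist"]).reshape(-1,2)
    d=np.c_[u[:,0],-u[:,1],-np.ones(len(u))]@p["pose"][:3,:3].T
    return p["pose"][:3,3],d
def at(p,px,z):
    o,d=ray(p,px); return o+d*((z-o[2])/d[:,2])[:,None]
def proj(p,X):
    K=np.array([[p["fx"],0,p["cx"]],[0,p["fy"],p["cy"]],[0,0,1]])
    c=(np.asarray(X,float).reshape(-1,3)-p["pose"][:3,3])@p["pose"][:3,:3]
    c=c*[1,-1,-1]
    return cv2.projectPoints(c,np.zeros(3),np.zeros(3),K,p["dist"])[0].reshape(-1,2)
E
cat > m.py <<'E'
from station import viewer
from h import *
T=par(viewer,"top");S=par(viewer,"scene")
t=cv2.imread("pics/top0.png");s=cv2.imread("pics/scene0.png")
def mask(im,f,box):
    b,g,r=[im[:,:,i].astype(int) for i in range(3)]
    m=f(b,g,r);o=np.zeros_like(m);x,y,w,h=box;o[y:y+h,x:x+w]=m[y:y+h,x:x+w];ys,xs=np.nonzero(o);return np.c_[xs,ys].astype(float)
blue=lambda b,g,r:b>r+25
for n,P,im,box in(("top",T,t,(235,210,55,55)),("scene",S,s,(280,195,60,50))):
    px=mask(im,blue,box);X=at(P,px,32);c=X.mean(0);w,v=np.linalg.eigh(np.cov((X-c)[:,:2].T))
    print(n,"ring",len(px),c.round(1),"minoraxis deg",np.degrees(np.arctan2(v[1,0],v[0,0])).round(1),w.round(0))
def c5(a,x,y,f=5):return [[x+(p+.5)/f-.5,y+(q+.5)/f-.5] for p,q in a]
pt=c5([(75,138),(293,193),(275,268),(53,213)],140,210)
A=at(T,pt,6);print("plate corners top",A.round(1).tolist())
ps=c5([(452,118),(420,168),(625,267)],280,195)
print("plate corners scene",at(S,ps,6).round(1).tolist())
print("pad top",at(T,c5([(234,217)],140,210),18).round(1),"scene",at(S,c5([(480,146)],280,195),18).round(1))
print("grip top",at(T,c5([(66,170)],140,210),52).round(1),"scene",at(S,c5([(632,174)],280,195),52).round(1))
print("stem top",at(T,c5([(208,134)],395,205,6),137).round(1),"scene",at(S,c5([(131,76)],145,140,6),137).round(1))
# rails outer corners z=13/stop
print("stem base",at(T,c5([(165,165)],395,205,6),81).round(1),"scene",at(S,c5([(144,165)],145,140,6),81).round(1))
print("cup foot scene front",at(S,c5([(165,317)],145,140,6),0).round(1))
E
python3 m.py
```

```text
top ring 173 [538.1  68.5  32. ] minoraxis deg -97.7 [150. 411.]
scene ring 137 [537.8  66.4  32. ] minoraxis deg -97.1 [150. 488.]
plate corners top [[544.9, 347.3, 6.0], [513.8, 233.3, 6.0], [475.5, 242.1, 6.0], [506.1, 357.6, 6.0]]
plate corners scene [[476.7, 241.3, 6.0], [516.6, 231.4, 6.0], [547.8, 347.1, 6.0]]
pad top [[500.7 261.   18. ]] scene [[501.3 259.4  18. ]]
grip top [[521.9 338.   52. ]] scene [[523.4 337.3  52. ]]
stem top [[ 533.7 -321.3  137. ]] scene [[ 533.9 -323.2  137. ]]
stem base [[ 530.6 -320.4   81. ]] scene [[ 535.2 -325.6   81. ]]
cup foot scene front [[ 555.7 -318.4    0. ]]
```

```bash
cat >>h.py <<'E'
SO=np.array([538.,67.5]);SY=np.radians(-97.5)
def q(psi): return (R.from_euler('z',psi)*R.from_euler('x',np.pi)).as_quat()
def st(x,y,z,o=SO,a=SY): # stand frame -> world
    c,s=np.cos(a),np.sin(a);return np.array([o[0]+c*x-s*y,o[1]+s*x+c*y,z])
E
python3 - <<'E'
from station import env,set_gripper,viewer
from h import *
P=np.array([522.4,337.5])
for k in(0,np.pi):
    a=np.radians(-105.4)+k
    print(k,[None if (j:=env.ik([*p[:2],z],q(b+k))) is None else np.round(j,2) for p,z,b in((P,200,np.radians(-105.4)),(P,93,np.radians(-105.4)),(st(-80,0,0),93,SY))])
    print([None if (j:=env.ik([538,67,z],q(SY+k+d))) is None else np.round(j,2) for z in(240,160) for d in(0,np.pi/2)])
    print([None if (j:=env.ik([533.8,-322.5,250],q(d+k))) is None else np.round(j,2) for d in(0,np.pi/2,np.pi/4,-np.pi/4)])
E
```

```text
0 [array([ 0.55,  0.55,  1.7 ,  0.  ,  0.89, -2.32]), array([ 0.55,  0.71,  1.73,  0.  ,  0.71, -2.32]), None]
[None, array([ 0.1 ,  0.39,  1.86, -0.  ,  0.89,  1.8 ]), None, array([ 0.1 ,  0.51,  1.9 , -0.  ,  0.73,  1.8 ])]
[array([-0.56,  0.48,  1.67, -0.  ,  0.99,  1.01]), array([-0.56,  0.48,  1.67,  0.  ,  0.99, -0.56]), array([-0.56,  0.48,  1.67, -0.  ,  0.99,  0.22]), array([-0.56,  0.48,  1.67, -0.  ,  0.99,  1.79])]
3.141592653589793 [array([ 0.55,  0.55,  1.7 , -0.  ,  0.89,  0.82]), array([ 0.55,  0.71,  1.73, -0.  ,  0.71,  0.82]), array([ 0.24,  0.65,  1.85, -0.  ,  0.63,  0.37])]
[array([ 0.1 ,  0.39,  1.86, -0.  ,  0.89,  0.23]), array([ 0.1 ,  0.39,  1.86,  0.  ,  0.89, -1.34]), array([ 0.1 ,  0.51,  1.9 , -0.  ,  0.73,  0.23]), array([ 0.1 ,  0.51,  1.9 ,  0.  ,  0.73, -1.34])]
[array([-0.56,  0.48,  1.67,  0.  ,  0.99, -2.13]), None, None, array([-0.56,  0.48,  1.67,  0.  ,  0.99, -1.35])]
```

```bash
python3 - <<'E'
from station import env,set_gripper,viewer
from h import *
P=np.array([522.4,337.5]);Q=q(np.radians(74.6))
env.reach([*P,180],Q)
set_gripper(50)
print(env.move_l([*P,93],rate=100,f_stop=8))
set_gripper(0)
s=env.read_state();print(s["time_s"],s["width"],s["force"].round(1) if hasattr(s["force"],'round') else s["force"])
# drag to pre-mouth
q2=q(SY+np.pi);p=st(-95-80,0,93)
print(env.move_l(p,q2,rate=100,f_stop=25))
s=env.read_state();print(s["time_s"],s["width"],s["force"],s["tool_pos"],p)
for n in("scene","top"): cv2.imwrite(f"pics/{n}1.png",viewer.camera(n))
t=cv2.imread("pics/top1.png")[190:290,170:300];s=cv2.imread("pics/scene1.png")[175:275,270:400]
cv2.imwrite("pics/c4.png",np.vstack([cv2.resize(i,None,fx=3,fy=3,interpolation=cv2.INTER_CUBIC) for i in(t,s)])[:600])
E
```

```text
False
5.8833 12.02570576720886 [-0.4 -0.3  1.3]
False
7.075 12.043294730616335 [ 1.26580658 -3.18505233  3.11223877] [560.9397453  240.85266436  93.09376553] [560.84208364 241.00285074  93.        ]
```

View pics/c4.png

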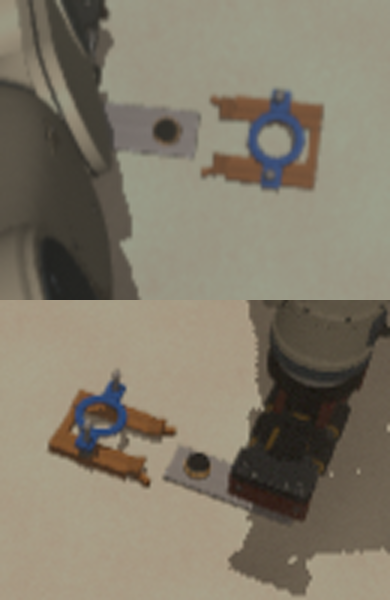

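The plate is held, in line with the mouth: pad at crop (166,131), ring at (276,140). Next is sliding it in with sideways-force feedback.

```bash
python3 - <<'E'
from station import env,set_gripper,viewer
from h import *
T=par(viewer,"top");S=par(viewer,"scene")
def c3(p,x,y):return [[x+(p[0]+.5)/3-.5,y+(p[1]+.5)/3-.5]]
a=at(T,c3((166,131),170,190),18)[0];b=at(S,c3((199,461-300),270,175),18)[0]
ex=np.array([np.cos(SY),np.sin(SY)]);ey=np.array([-ex[1],ex[0]])
for w in(a,b): print("pad in stand",(w[:2]-SO)@ex,(w[:2]-SO)@ey)
f0=np.array(env.read_state()["force"])
yo=0.
for i,x in enumerate(list(range(-90,-15,5))):
    st_=env.move_l(st(x-80,yo,93),rate=60,f_stop=25)
    s=env.read_state();f=np.array(s["force"])-f0
    fx,fy=f[:2]@ex,f[:2]@ey
    print(x,st_,round(fx,1),round(fy,1),f[2].round(1),"yo",round(yo,2),np.round(s["wrist_torque"],2))
    if abs(fy)>4: yo+=np.clip(fy*0.08,-1,1)
    if st_: break
s=env.read_state();print(s["time_s"])
for n in("scene","top"): cv2.imwrite(f"pics/{n}2.png",viewer.camera(n))
t=cv2.imread("pics/top2.png")[190:290,170:300];s=cv2.imread("pics/scene2.png")[175:275,270:400]
cv2.imwrite("pics/c5.png",np.vstack([cv2.resize(i,None,fx=3,fy=3,interpolation=cv2.INTER_CUBIC) for i in(t,s)])[:600])
E
```

```text
pad in stand -95.83800555966373 -1.5785386314042682
pad in stand -94.47915065008416 -0.44456130244304004
-90 False -2.5 -1.4 -1.1 yo 0.0 [-0.11 -0.18  0.05]
-85 False -2.8 -0.3 0.5 yo 0.0 [ 0.01 -0.17  0.  ]
-80 False -2.3 -0.8 1.1 yo 0.0 [-0.06 -0.18 -0.  ]
-75 False -1.6 -0.2 0.8 yo 0.0 [-0.08 -0.21  0.05]
-70 False -2.6 -0.4 0.7 yo 0.0 [ 0.01 -0.23 -0.01]
-65 False -2.8 -0.5 0.7 yo 0.0 [ 0.02 -0.21  0.03]
-60 False -3.6 -0.9 0.8 yo 0.0 [ 0.08 -0.2   0.  ]
-55 False -4.7 -0.6 1.3 yo 0.0 [ 0.2  -0.15  0.11]
-50 False -4.6 -0.0 0.7 yo 0.0 [ 0.21 -0.25  0.09]
-45 False -4.2 -1.5 1.8 yo 0.0 [ 0.16 -0.23  0.11]
-40 False -4.1 -1.4 1.7 yo 0.0 [ 0.14 -0.23  0.06]
-35 False -3.6 -1.1 2.3 yo 0.0 [ 0.16 -0.22  0.04]
-30 False -4.7 -0.8 1.9 yo 0.0 [ 0.16 -0.24  0.01]
-25 False -3.5 -0.8 2.2 yo 0.0 [ 0.14 -0.2   0.04]
-20 False -3.0 -1.6 1.6 yo 0.0 [ 0.2  -0.3   0.08]
10.925
```

View pics/c5.png

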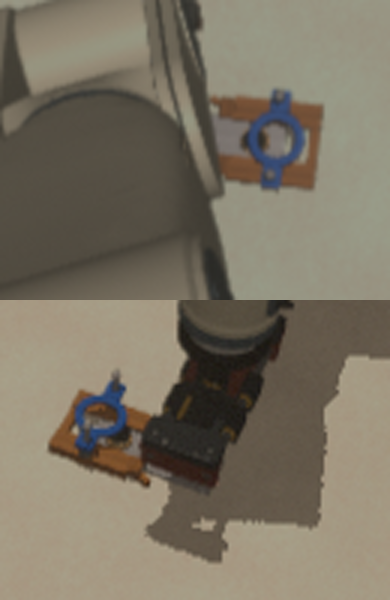

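It's well inside the slot with low forces; the pad is just short of the ring axis. I'll push on to the stop.

```bash
python3 - <<'E'
from station import env,set_gripper,viewer
from h import *
ex=np.array([np.cos(SY),np.sin(SY)])
for x in(-15,-10,-5):
    print(env.move_l(st(x-80,0,93),rate=50,f_stop=20))
r=env.move_l(st(8-80,0,93),rate=25,f_stop=14)
s=env.read_state();print(r,s["time_s"],s["force"],"grip-implied x",(s["tool_pos"][:2]-SO)@ex+80)
env.hold(0.3)
set_gripper(30);p=s["tool_pos"]
s=env.read_state();print(s["force"],s["tool_pos"])
env.move_l([p[0],p[1],200],rate=200)
env.reach([560,-100,260],q(np.pi/2-.0) if False else q(0))
set_gripper(50)
for n in("scene","top"): cv2.imwrite(f"pics/{n}3.png",viewer.camera(n))
print(env.read_state()["time_s"])
t=cv2.imread("pics/top3.png")[190:290,170:300];s=cv2.imread("pics/scene3.png")[175:275,270:400]
cv2.imwrite("pics/c6.png",np.vstack([cv2.resize(i,None,fx=3,fy=3,interpolation=cv2.INTER_CUBIC) for i in(t,s)])[:600])
E
```

```text
False
False
False
True 12.15 [0.86767503 2.18656467 1.58301303] grip-implied x 2.340420282429605
[0.41829955 0.07179411 0.19945927] [549.49327878 146.1388436   93.76582212]
15.2667
```

View pics/c6.png

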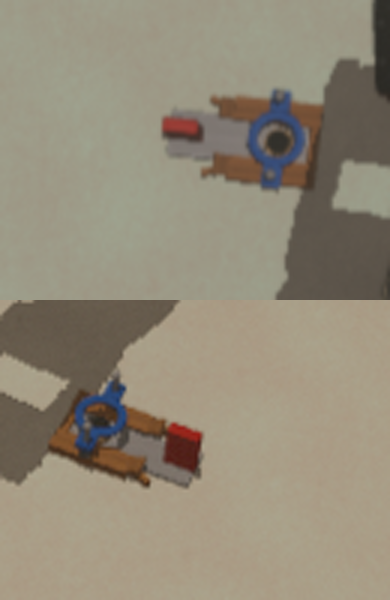

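View pics/top3.png

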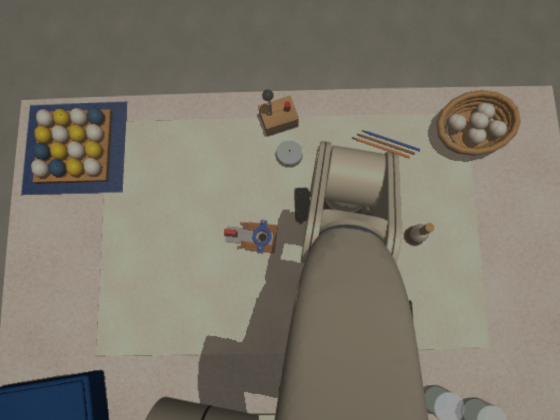

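The top view shows the red grip at crop (181,127) and the black pad at (277,142), centred in the ring. I'll check that numerically and go to the egg.

```bash
python3 - <<'E'
from station import env,set_gripper,viewer
from h import *
T=par(viewer,"top");S=par(viewer,"scene")
ex=np.array([np.cos(SY),np.sin(SY)]);ey=np.array([-ex[1],ex[0]])
c3=lambda p,x,y:[[x+(p[0]+.5)/3-.5,y+(p[1]+.5)/3-.5]]
for n,P,p,z,o in(("grip",T,(181,127),52,(170,190)),("grip",S,(184,433-300),52,(270,175)),("pad",T,(277,142),18,(170,190)),("ring",T,(276,140),33,(170,190))):
    w=at(P,c3(p,*o),z)[0][:2]-SO;print(n,(w@ex).round(1),(w@ey).round(1))
t=cv2.imread("pics/top3.png")[205:265,395:455];s=cv2.imread("pics/scene3.png")[140:200,145:205]
cv2.imwrite("pics/c7.png",np.hstack([cv2.resize(i,None,fx=6,fy=6,interpolation=cv2.INTER_CUBIC) for i in(t,s)]))
# all mats: jars
t=cv2.imread("pics/top0.png")
print("jars",at(T,[[380,200],[363,262]],95).round(0).tolist())
for d in (0,np.pi/2,np.pi/4):
  print(d,[None if (j:=env.ik([*p],q(d))) is None else np.round(j,2) for p in((533.8,-322.2,178),(538,67.5,170))])
E
```

```text
grip -78.7 -1.6
grip -77.7 2.5
pad -0.8 -0.8
ring -0.7 -1.3
jars [[609.0, -221.0, 95.0], [461.0, -172.0, 95.0]]
0 [array([-0.56,  0.58,  1.71, -0.  ,  0.86,  1.01]), array([ 0.1 ,  0.5 ,  1.9 , -0.  ,  0.75,  1.67])]
1.5707963267948966 [array([-0.56,  0.58,  1.71,  0.  ,  0.86, -0.56]), array([ 0.1 ,  0.5 ,  1.9 , -0.  ,  0.75,  0.1 ])]
0.7853981633974483 [array([-0.56,  0.58,  1.71, -0.  ,  0.86,  0.22]), array([ 0.1 ,  0.5 ,  1.9 , -0.  ,  0.75,  0.89])]
```

View pics/c7.png

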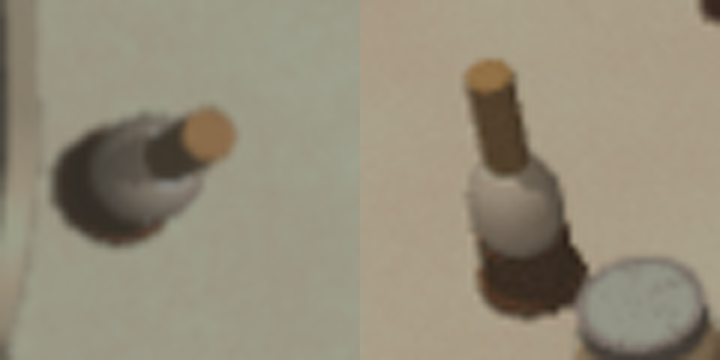

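Egg upright, stem top at (533.8,-322.2) and unchanged. Plate grip at stand x≈-78, which means the plate is home. Grasping the egg.

```bash
python3 - <<'E'
from station import env,set_gripper,viewer
from h import *
E=[533.8,-322.2]
env.reach([*E,260],q(np.pi/2))
set_gripper(60)
print(env.move_l([*E,178],rate=120,f_stop=6))
set_gripper(0)
s=env.read_state();print(s["time_s"],s["width"],s["force"],s["tool_pos"])
env.move_l([*E,300],rate=120)
env.hold(.2)
s=env.read_state();print(s["time_s"],s["width"],s["force"])
env.reach([*SO,300],q(np.pi/2)); env.hold(.3)
s=env.read_state();print(s["time_s"],s["width"],s["force"],s["tool_pos"])
for n in("scene","top"): cv2.imwrite(f"pics/{n}4.png",viewer.camera(n))
E
```

```text
False
18.875 21.585225136600176 [0.78003893 0.46926974 0.69262881] [ 533.83667418 -322.25243163  178.08101383]
20.2417 21.973719395580854 [ 0.74389646  0.18840936 -0.7205298 ]
21.9917 21.159654566769106 [-0.78126059  0.69910654  0.05319716] [538.15841579  66.86290298 299.9290744 ]
```

View pics/scene4.png

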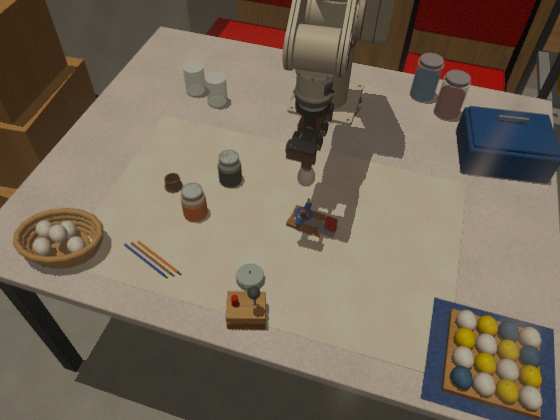

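View pics/top4.png

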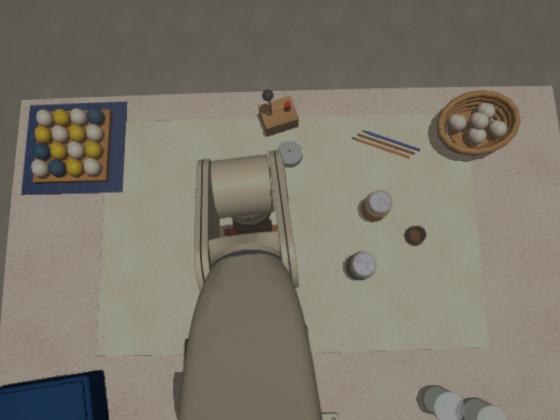

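```bash
python3 - <<'E'
from station import env,set_gripper,viewer
from h import *
S=par(viewer,"scene")
im=cv2.imread("pics/scene4.png")
x0,y0,f=280,145,8
c=cv2.resize(im[y0:y0+70,x0:x0+60],None,fx=f,fy=f,interpolation=cv2.INTER_CUBIC)
th=np.linspace(0,2*np.pi,40)
# sphere-ish silhouette radius 22.5 about widest centre
v=S["pose"][:3,0],S["pose"][:3,1]
C=np.array([538,67.2,149+22.5])
for p in proj(S,C+22.5*(np.outer(np.cos(th),v[0])+np.outer(np.sin(th),v[1]))):
    cv2.circle(c,tuple(int(a) for a in (p-[x0,y0]+.5)*f),1,(0,0,255),-1)
for z in(149,203):
    p=proj(S,[538,67.2,z])[0];cv2.circle(c,tuple(int(a) for a in (p-[x0,y0]+.5)*f),3,(0,255,0),-1)
cv2.imwrite("pics/c8.png",c)
E
```

```text
(no output)
```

View pics/c8.png

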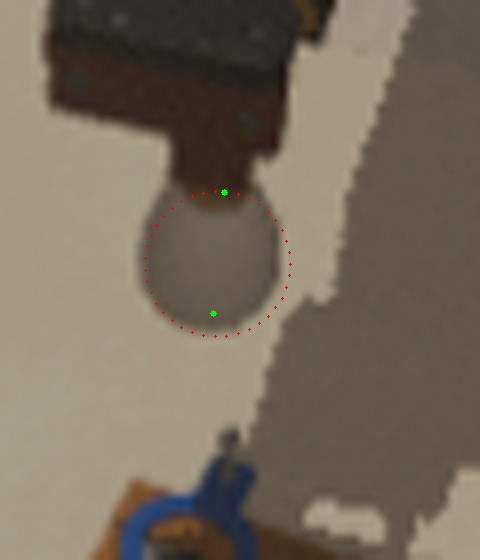

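The egg hangs upright. In the scene picture it sits about 1 px (2 mm) toward -y of its predicted outline, so I'll shift +1.3 mm in y and descend while logging force.

```bash
python3 - <<'E'
from station import env,set_gripper,viewer
from h import *
X,Y=538.0,68.8
env.move_l([X,Y,200],rate=150)
env.move_l([X,Y,184],rate=60);env.hold(.3)
f0=np.array(env.read_state()["force"]);print(f0)
z=184
while z>160:
    z-=1
    env.move_l([X,Y,z],rate=20);env.hold(.05)
    s=env.read_state();f=np.array(s["force"])-f0
    print(z,f.round(1),round(s["tool_pos"][2],1),round(s["width"],1))
    if f[2]>13 or np.hypot(*f[:2])>12: break
print(env.read_state()["time_s"])
for n in("scene","top"): cv2.imwrite(f"pics/{n}5.png",viewer.camera(n))
cv2.imwrite("pics/c9.png",cv2.resize(cv2.imread("pics/scene5.png")[150:250,260:360],None,fx=6,fy=6,interpolation=cv2.INTER_CUBIC))
E
```

```text
[-0.62364637 -0.85742262 -0.88412496]
183 [0.2 0.1 0.6] 183.0 21.5
182 [1.1 0.7 0. ] 181.9 21.7
181 [-0.1  1.   0.8] 181.0 21.3
180 [ 1.3  0.3 -0.1] 180.0 21.9
179 [ 1.4  0.7 -0.3] 179.1 21.2
178 [0.4 0.2 2.9] 178.2 21.2
177 [ 1.8 -0.2  1.9] 177.1 21.7
176 [1.4 1.  3.4] 176.0 21.8
175 [2.2 0.2 4.3] 175.1 21.9
174 [ 1.5 -0.2  4.5] 174.0 21.7
173 [ 2.7 -0.1  5.6] 173.0 21.8
172 [0.6 0.1 4.9] 172.0 21.4
171 [2.5 0.3 5.8] 171.0 21.7
170 [2.6 0.3 6.7] 170.1 21.4
169 [1.9 0.5 7.6] 169.2 21.7
168 [ 2.3 -0.8  9.8] 168.4 21.6
167 [ 0.7 -0.5 10.4] 167.6 21.8
166 [ 0.6 -0.  12.3] 166.7 21.7
165 [-0.  -0.4 13.1] 165.8 21.6
29.325
```

View pics/c9.png

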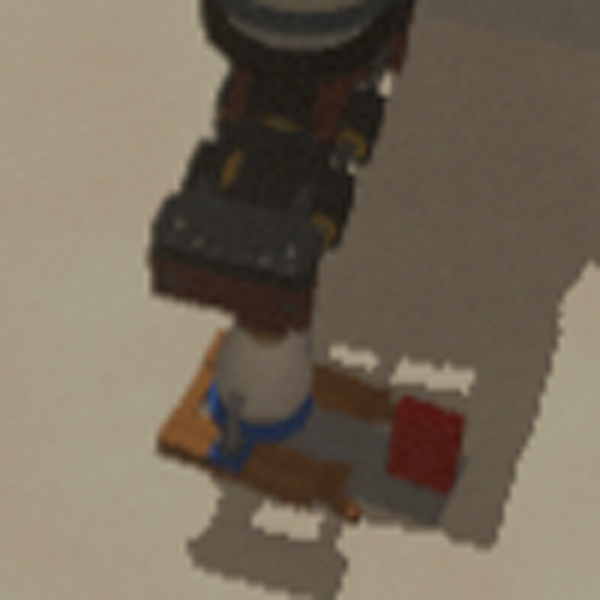

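The force curve fits: ring contact at TCP z≈178, the slope steepening at z≈169 (pad), 13 N now. In the picture the egg is upright and seated in the ring, with the plate still in the slot. One stability check before handing in.

```bash
python3 - <<'E'
from station import env,set_gripper,viewer
from h import *
S=par(viewer,"scene")
for i in range(4):
    env.hold(.3);s=env.read_state();print(np.round(s["force"],1),s["tool_pos"].round(2),np.round(s["wrist_torque"],2))
ex=np.array([np.cos(SY),np.sin(SY)]);ey=np.array([-ex[1],ex[0]])
im=viewer.camera("scene");cv2.imwrite("pics/scene6.png",im)
# grip top in scene pic: compare with pics/scene3 by template correlation
a=cv2.imread("pics/scene3.png");tp=a[210:236,318:345]
def loc(m):
    r=cv2.matchTemplate(m[195:250,300:360],tp,cv2.TM_CCOEFF_NORMED);return cv2.minMaxLoc(r)[1:4:2]
print("grip match before/now",loc(a),loc(im))
# overlay expected egg: pressed origin ~16
x0,y0,f=270,175,8
c=cv2.resize(im[y0:y0+70,x0:x0+75],None,fx=f,fy=f,interpolation=cv2.INTER_CUBIC)
th=np.linspace(0,2*np.pi,40);C=np.array([538,67.5,16+22.5])
for p in proj(S,C+22.5*(np.outer(np.cos(th),S["pose"][:3,0])+np.outer(np.sin(th),S["pose"][:3,1]))):
    cv2.circle(c,tuple(int(v) for v in (p-[x0,y0]+.5)*f),1,(0,0,255),-1)
for p in proj(S,[[*(SO+23.5*np.array([np.cos(t),np.sin(t)])),24] for t in th]):
    cv2.circle(c,tuple(int(v) for v in (p-[x0,y0]+.5)*f),1,(0,255,255),-1)
cv2.imwrite("pics/c10.png",c);print(env.read_state()["time_s"])
E
```

```text
[-0.9 -0.7 12.8] [538.28  68.8  165.89] [-0.19  0.05 -0.04]
[-0.8 -1.  13.7] [538.24  68.8  165.88] [-0.21  0.13 -0.03]
[ 0.  -1.5 14. ] [538.26  68.8  165.88] [-0.28  0.05 -0.  ]
[-0.6 -1.  13.1] [538.29  68.8  165.88] [-0.23  0.06  0.  ]
grip match before/now (1.0, (18, 15)) (0.8163495659828186, (18, 15))
30.675
```

View pics/c10.png

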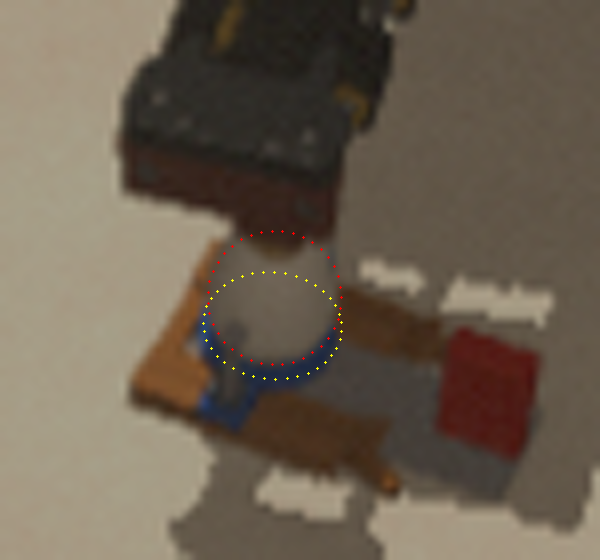

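Everything is stable: force holds at about 13 N, the pressed-down ring and egg fit their predicted outlines, and the grip hasn't moved in the picture. Handing in.

```bash
python3 - <<'E'
from station import env,workorder
print(workorder.sign_off());s=env.read_state();print(s["time_s"],s["force"])
E
```

```text
the job is handed in; nothing more can be done
None
the job is handed in; nothing more can be done
```

I slid the stamp plate home against its stop. I then took the egg by its stem out of the cup and pressed it upright into the ring, onto the pad. The job was handed in at about 31 s with the egg still held down; no verdict was reported.

**Plate:** The arm met a firm resistance at the stop, with the tool showing the plate at x ≈ 2.3 mm. The pictures put the grip at stand x ≈ -78 mm, which fits a plate that is home (1.5 mm beyond the origin). Across the slot, the two cameras disagreed on the grip (-1.6 mm and +2.5 mm). That is within their accuracy, and the sideways force stayed under 2 N on the way in.

**Press:** The force followed the expected curve: ring contact at tool height 178 mm and pad contact at about 169 mm. It then held steady at 13–14 N for 1.2 s at 165.9 mm.
- After the pad met, the force rose more slowly than the given spring rates predict (about 1.2 N per mm against 1.95). This could be a little stem slip or noise.
- In the last picture the egg and the pressed-down ring fitted their predicted outlines, and the plate's grip had not shifted.

**Jars and candle:** They looked unmoved in the pictures taken with the egg lifted. I did not measure them again after pressing.

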